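# Dress the rim of a steel disc with forward file strokes

## Task

Take the block-handled file out of its tray and push it over the top edge of the steel disc on the stand, on forward strokes only (away from the robot), so that each stroke draws the disc round; lift the file clear on every return so that the disc is never turned back, and press gently, never more than 16 N. Keep stroking until the disc's pin has come right round to its far stop, turning the disc with the file alone, then lay the file back flat in its tray and leave everything else alone.

Things in the scene. Friction and masses are not known exactly. Their poses are not given: they have to be found in the camera images.
- file: Flat file in a block holder: dark steel file 130 mm long (x), 28 mm wide (y), with a carrier plate to 9 mm height and on that a black upright grip 60 mm long (x), 20 mm wide (y), from 9 to 43 mm height, to be pinched across y from above. 0.14 to 0.28 kg. Origin: centre of the flat underside (working face); x along the file, both ends alike. Lies in its tray at the start.
- rest: Shallow grey plastic tray for the file, fixed: outside 160 mm (x) by 60 mm (y), rim 12 mm high, walls 5 mm, inner floor 5 mm above its underside. Origin: centre of its underside; x along the tray.
- stand: Fixed dressing stand: grey base plate 150 mm (x) by 100 mm (y), 12 mm thick; on it a sprung aluminium fork with an upright steel disc, 96 mm in diameter and 12 mm thick (along y), its level axle along y straight above the origin. Origin: centre of the base's underside. The forward stroke goes along the stand's +x. The fork's cheeks beside the disc end below 125 mm; above is only the disc.
- rim_top (a point): Nominal place of the disc's top edge, 153 mm above the stand's origin, fixed to the stand. The true top edge is not measured: the fork's height setting puts it up to 11 mm lower or 9 mm higher, and as the disc turns it rises and sinks by up to 3 mm either way (it runs out of round). The fork is sprung: it yields straight down about 1 mm for every 6 N.
- disc (a joint): Angle of the disc about its axle, rad. Starts at 0 to 0.9; grows as the top edge moves forward (stand's +x), 1 rad for about 48 mm of file travel; hard stop at 4.6, where the small pin on the disc's side reaches the fork's far lug. Stiff bearing: stays where it is left; needs about 2.5 N along the edge, so a press of 6 N or more; about 9 N is right. More than 16 N is not allowed.
- tape_clear: Bystander: loose roll of tape, 96 mm across, 48 mm high; origin at the centre of its underside.
- jar_far_b: Bystander: loose white sample jar, 53 mm across, 59 mm high; origin at the centre of its underside.
- weight: Bystander: loose brass-coloured 200 g weight, 30 mm across, 46 mm high; origin at the centre of its underside.
There are look-alikes about, which are no part of the job. There is more than one size of the file; the one meant has the size given above.

How it is judged:
By the outcome, as a careful person would: the job done as asked, in the order asked, and still so for the second after the job is handed in, with the robot touching nothing.
It also fails if it takes over 72 s, if anything falls off the work surface, if the arm or the gripper's body presses on something with over 40 N, if the wrist force passes 120 N, or if a joint passes its speed limit or range.

## Robot

A 6-joint arm with a two-finger parallel gripper is mounted at the origin on a cart in front of the work surface, level with it; the furniture and walls round the work are solid. World frame = base frame: x ahead of the robot, y to its left, z up, the work surface at z = 0. Lengths are in m, angles in rad, forces in N, time in s.
With the tool pointing down it reaches from about 0.4 to 0.925 m from the base axis. Payload 3.4 kg.
Tool frame: the origin (TCP) lies on the centre line of the jaws, within the pads' length; the fingertips stand 25 mm ahead of it and the grasp point (between the pads) lies 6 mm ahead of it; z points along the fingers, y is the line along which they close (so a half turn about z gives the same grasp; the last joint's range is limited). The gripper opens to 85 mm and grips with 20 to 120 N. Pads are 22 mm wide; open, the fingers measure 114 mm over their backs; the gripper's body (76 mm by 85 mm) begins 54 mm behind the grasp point. The pads swing forward as they close: fully open they stand 13 mm farther back than shut.
Start: joints at [-1.26, 0.307, 1.506, -0, 1.328, -0.073], TCP at [0.216, -0.533, 0.223] pointing down, gripper open.
Joint ranges: [-3.12, 3.12], [-1.05, 2.28], [0.14, 2.33], [-1.42, 4.57], [0.1, 2.73], [-2.68, 2.68]. Speed limits (rad/s): [2.57, 2.57, 3.14, 3.14, 3.14, 3.14].

## Interface

Orientations are given as a rotation vector (axis times angle).
In Python, from cell import robot gives the robot as it stands.
- The arm moves only by the tool move_arm, never from a script. Its argument "rows" is a list of rows, each an object of numbers: "gripper": the opening, from 0 (shut) to 1 (fully open); "x", "y", "z": the shift along the tool's x, y, z in units of 60 mm (1.0 is 60 mm); "twist": the turn about the tool's z in units of 5 degrees (1.0 is 5 degrees). A call has 1 to 12 rows; each row shifts and turns the commanded pose from where the row before left it, along the tool's axes as they then stand; what a row does not reach is not made up. A row lasts 1/8 s, in which the tool goes at most 62.5 mm and 10.7 degrees, less where a joint would pass 70% of its speed; a pose out of reach is approached as far as the arm can. A call is refused whole if a number of a shift passes 1 or a number of a turn 1, either way. A call with a gripper value outside its range is refused whole. The fingers move at their own pace and stop on an object; "grip_force" is the grip in N (left out, the last holds). Time passes only in rows, so rows that do not move let the fingers close. It gives the time, the measured TCP pose, the force, the opening and the grip force at its end, in the units of the state.
- robot.observe(): the state, without advancing time (a new reading comes with each control period).
- robot.read_camera(name): name is "scene" or "side" or "wrist"; returns the picture (400x640x3 uint8, red, green, blue); there is no depth.
- robot.camera_model(name): a dict with "camera_matrix" (3x3 intrinsics, pixels), "rvec" (rotation vector, rad) and "tvec" (3), from world to camera coordinates, as OpenCV has them. Camera axes: x right, y down, z forward; pixel columns grow to the right and rows downward; lengths in m; the calibration is good to about 2 mm. A picture is of the moment at which its call begins: read the wrist's pose just before it. camera_model takes no time and is no camera call; for the wrist camera it gives the pose at the moment of the call.
- robot.close_job(): hands the job in; it is judged then, once.
The state is a dict: "time_s": time; "joints": joint angles; "qvel": joint speeds; "effort": joint torques, N m; "tool_pos": TCP position; "tool_rot": TCP orientation; "contact_force": force on the tool from outside, world axes, zero at the start; "ft_torque": the same for the moment, N m; "width": opening from 0.0 (shut) to 1.0 (fully open); "grasp_force": force on a finger pad.
Only numpy, scipy, OpenCV 4.12 (cv2) and the standard library are available. Lean on these libraries where they do the work, as an engineer would, in place of code of your own. Each camera call takes 0.05 s, during which the arm holds its last target. There are 200 camera calls.

## Working session

There is one attempt and no reset: what is moved stays moved. The work goes in short steps, Python scripts to look and compute and a tool call to move; the robot and the scene stay as the last step left them, time stands still between calls to the robot, and variables do not carry over. Pictures are saved under pics/ and viewed, at most 10 in all, crops included, and the job is handed in when it is done.

Besides the shell and the picture viewer there is one more tool, called as name([rows], argument=value, ...), one row to a line, values as JSON. move_arm: Moves the arm, as the interface text tells. Its arguments: {"type":"object","properties":{"rows":{"type":"array"},"grip_force":{"type":"number"}},"required":["rows"]}

```bash
mkdir -p pics
python3 - <<'E'
from cell import robot
import cv2,numpy as np
for n in ("scene","side"):
    im=robot.read_camera(n); cv2.imwrite(f"pics/{n}0.png",im[:,:,::-1])
    m=robot.camera_model(n); print(n,m)
print(robot.observe())
E
```

```text
scene {'camera_matrix': array([[434.40275617,   0.        , 324.77035458],
       [  0.        , 434.40275617, 195.92979997],
       [  0.        ,   0.        ,   1.        ]]), 'rvec': array([ 0.87263835, -2.53667554,  1.05743204]), 'tvec': array([0.43372983, 0.38088733, 0.86249395])}
side {'camera_matrix': array([[362.20905327,   0.        , 318.4397155 ],
       [  0.        , 362.20905327, 199.89397629],
       [  0.        ,   0.        ,   1.        ]]), 'rvec': array([ 0.6231712 , -2.46071407,  1.38291512]), 'tvec': array([0.51185197, 0.26036419, 0.82567829])}
{'time_s': 0.1, 'joints': array([-1.25948385e+00,  3.07485743e-01,  1.50752467e+00,  9.49032073e-06,
        1.32838926e+00, -7.35048010e-02]), 'qvel': array([ 1.29500949e-03, -1.25397877e-03, -3.42725093e-03,  4.36754418e-05,
        6.72580911e-04, -1.36362311e-03]), 'effort': array([ 1.41923697e-04, -4.58529603e+01, -2.52610123e+01, -4.95819756e-05,
        5.53815917e-03,  2.56631171e-05]), 'tool_pos': array([ 0.21563459, -0.53235924,  0.22218711]), 'tool_rot': array([-3.08185771e+00, -6.00399934e-01,  3.22157953e-04]), 'contact_force': array([-0.09708516, -0.3920818 , -0.99281286]), 'ft_torque': array([-0.03703935,  0.00529945, -0.0217606 ]), 'grasp_force': 0.0, 'width': 0.9982444103066445}
```

View pics/scene0.png

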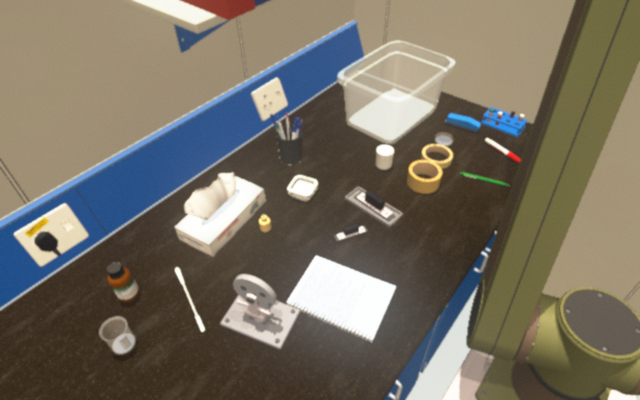

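View pics/side0.png

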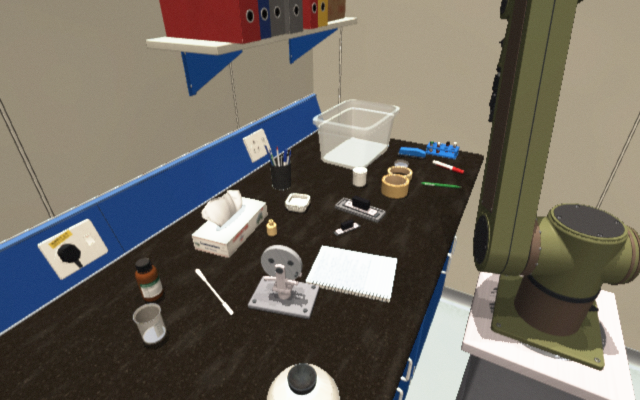

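Scene picture: the candidates for the file are the black-gripped one in the grey tray at (374,204), and a smaller look-alike loose at (350,233). The stand is at (260,315), the tape rolls at (425,178) and (437,155), the jar at (385,157) and the weight at (265,224). By the description I choose the tray one, and I'll check it in a close crop.

```bash
cat > h.py <<'E'
import cv2,numpy as np
from cell import robot
def ray(n,uv,m=None):
    m=m or robot.camera_model(n); K=m["camera_matrix"]; R=cv2.Rodrigues(m["rvec"])[0]
    d=R.T@np.linalg.inv(K)@np.array([uv[0],uv[1],1.]); return -R.T@m["tvec"],d
def onz(n,uv,z,m=None):
    c,d=ray(n,uv,m); return c+d*(z-c[2])/d[2]
def proj(n,P,m=None):
    m=m or robot.camera_model(n)
    return cv2.projectPoints(np.array(P,float).reshape(-1,1,3),m["rvec"],m["tvec"],m["camera_matrix"],None)[0].reshape(-1,2)
E
python3 - <<'E'
from h import *
s=cv2.imread("pics/scene0.png");d=cv2.imread("pics/side0.png")
a=cv2.resize(s[175:250,320:420],(400,300),interpolation=3)
b=cv2.resize(s[260:350,210:310],(400,300) if 0 else (333,300),interpolation=3)
a2=cv2.resize(d[185:245,320:400],(400,300),interpolation=3)
b2=cv2.resize(d[235:325,240:330],(300,300),interpolation=3)
o=np.zeros((600,733,3),np.uint8);o[:300,:400]=a;o[:300,400:]=b;o[300:,:400]=a2;o[300:,400:700]=b2
cv2.imwrite("pics/crop1.png",o)
for n,u in (("tray",(374,204)),("small",(350,233)),("stand",(260,318))): print(n,onz("scene",u,0.012))
E
```

```text
tray [ 0.54180928 -0.21039717  0.012     ]
small [ 0.53270608 -0.08333954  0.012     ]
stand [0.54589462 0.23926601 0.012     ]
```

View pics/crop1.png

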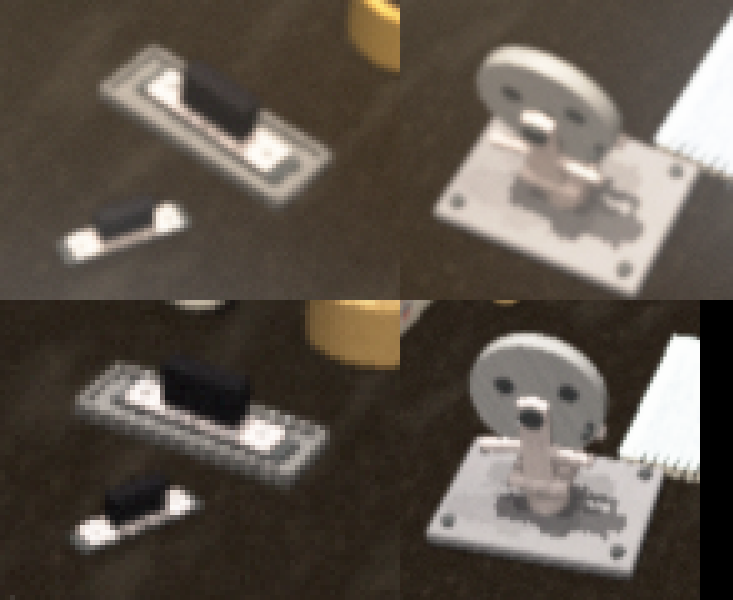

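The crop shows the tray file (large, about 130 mm in a 160 mm tray) with the small loose look-alike beside it at (350,233). The disc is upright, with its pin visible on the right of the side view at crop (600,432). I'll work out poses from the corners.

Run:
```python
from h import *
def rect(n,pts,off,sc,z):
    P=np.array([onz(n,(off[0]+p[0]/sc,off[1]+p[1]/sc),z) for p in pts])
    c=P.mean(0); e=np.roll(P,-1,0)-P
    print(n,"c",c.round(4),"len",np.linalg.norm(e,axis=1).round(3),"ang",np.degrees(np.arctan2(e[:,1],e[:,0])).round(1))
    return P
rect("scene",[(100,88),(155,45),(332,157),(282,207)],(320,175),4,.012)
rect("side",[(75,108),(118,60),(328,132),(292,185)],(320,185),5,.012)
rect("scene",[(33,212),(90,125),(297,170),(235,293)],(210,260),3.333,.012)
rect("side",[(28,240),(63,158),(263,160),(232,277)],(240,235),3.333,.012)
# disc extremes: triangulate axle hub & disc centre
def tri(a,b):
    c1,d1=ray("scene",a);c2,d2=ray("side",b)
    t=np.linalg.lstsq(np.c_[d1,-d2],c2-c1,rcond=None)[0]
    p,q=c1+t[0]*d1,c2+t[1]*d2; return (p+q)/2,np.linalg.norm(p-q)
S=lambda x,y:(210+x/3.333,260+y/3.333); D=lambda x,y:(240+x/3.333,235+y/3.333)
print("hub",tri(S(137,131),D(131,118)))
print("hole L",tri(S(110,95),D(103,85)),"hole R",tri(S(172,112),D(168,94)))
# tape, jar, weight
for n,u in (("tape",(425,185)),("jar",(385,162)),("weight",(265,228)),("small",(350,235)),("ashtray",(302,190)),("pencil",(290,150)),("tissue",(222,225))): print(n,onz("scene",u,0.02).round(3))
```

```text
scene c [ 0.5393 -0.2049  0.012 ] len [0.061 0.16  0.059 0.162] ang [-95.1 173.7  87.3  -5.9]
side c [ 0.536  -0.1978  0.012 ] len [0.07  0.161 0.068 0.16 ] ang [-88.8 173.2  90.7  -6.1]
scene c [0.5455 0.2433 0.012 ] len [0.072 0.149 0.094 0.148] ang [ -75.  -155.7  105.9   15.7]
side c [0.543 0.245 0.012] len [0.081 0.15  0.111 0.146] ang [ -70.6 -152.6  107.9   15.5]
hub (array([0.54806805, 0.2486817 , 0.09684137]), np.float64(0.0019565187435379564))
hole L (array([0.56921903, 0.24803564, 0.11653592]), np.float64(0.0010398041316594386)) hole R (array([0.52959603, 0.23218911, 0.11394109]), np.float64(0.0050669812665927755))
tape [ 0.464 -0.358  0.02 ]
jar [ 0.611 -0.374  0.02 ]
weight [0.715 0.045 0.02 ]
small [ 0.525 -0.072  0.02 ]
ashtray [ 0.731 -0.124  0.02 ]
pencil [ 0.879 -0.24   0.02 ]
tissue [0.812 0.107 0.02 ]
```

move_arm([
  {"twist": 0.95},
  {"twist": 0.95},
  {"twist": 0.95},
  {"twist": 0.95},
  {"twist": 0.9},
  {"twist": 0.9},
])

```text
$.rows[0]: bad value
```

move_arm([
  {"x": 0.476,"y": -0.603,"z": 0.1},
  {"x": 0.476,"y": -0.603,"z": 0.1},
  {"x": 0.476,"y": -0.603,"z": 0.1},
  {"x": 0.476,"y": -0.603,"z": 0.1},
  {"x": 0.476,"y": -0.603,"z": 0.1},
  {"x": 0.476,"y": -0.603,"z": 0.1},
  {"x": 0.476,"y": -0.603,"z": 0.1},
  {"x": 0.476,"y": -0.603,"z": 0.1},
  {"x": 0.476,"y": -0.603,"z": 0.1},
  {"x": 0.476,"y": -0.603,"z": 0.1},
  {},
])

```text
$.rows[0]: bad value
```

```bash
cat >> h.py <<'E'
def psi(o=None):
    o=o or robot.observe(); R=cv2.Rodrigues(np.array(o["tool_rot"]))[0]; return np.arctan2(R[1,0],R[0,0]),R
def to(x,y,z,yaw):
    """tool-frame shift in row units after the twist; yaw in deg"""
    o=robot.observe(); p,R=psi(o); a=np.radians(yaw); d=np.array([x,y,z])-o["tool_pos"]
    print("twist units",round(-(yaw-np.degrees(p))/5,3),"x,y,z units",(np.array([d@[np.cos(a),np.sin(a),0],d@[np.sin(a),-np.cos(a),0],-d[2]])/.06).round(3))
E
python3 - <<'E'
from h import *
o=robot.observe(); print(o["time_s"],o["tool_pos"],np.degrees(psi(o)[0]),o["contact_force"])
m=robot.camera_model("wrist"); im=robot.read_camera("wrist"); cv2.imwrite("pics/w1.png",im[:,:,::-1])
import pickle; pickle.dump(m,open("w1.pkl","wb"))
E
```

```text
0.1 [ 0.21563459 -0.53235924  0.22218711] 22.048267410511336 [-0.09708516 -0.3920818  -0.99281286]
```

View pics/w1.png

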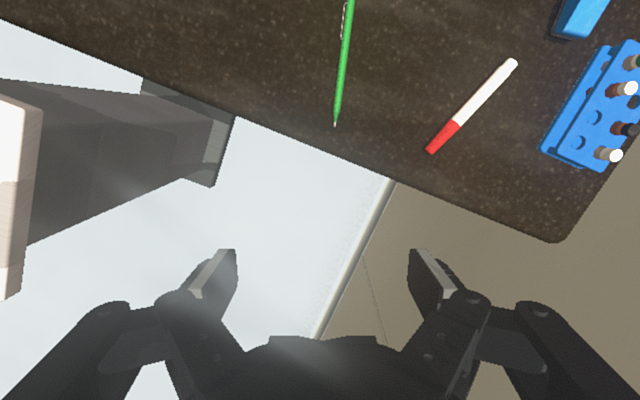

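The moves were refused, probably because each row needs all its keys. The picture is therefore still from the start pose: pens and the counter edge, with the fingers at the bottom at (210,270) and (430,270).

move_arm([
  {"gripper": 1,"x": 0,"y": 0,"z": 0,"twist": 0.95},
  {"gripper": 1,"x": 0,"y": 0,"z": 0,"twist": 0.95},
  {"gripper": 1,"x": 0,"y": 0,"z": 0,"twist": 0.95},
  {"gripper": 1,"x": 0,"y": 0,"z": 0,"twist": 0.95},
  {"gripper": 1,"x": 0,"y": 0,"z": 0,"twist": 0.9},
  {"gripper": 1,"x": 0,"y": 0,"z": 0,"twist": 0.9},
])

```text
time_s: 0.9
tool_pos: [0.2157, -0.5327, 0.2226]
tool_rot: [-3.136, 0.167, 0.001]
contact_force: [0.0, 0.6, -0.1]
width: 1.002
grasp_force: 0.0
```

move_arm([
  {"gripper": 1,"x": 0.476,"y": -0.603,"z": 0.1,"twist": 0},
  {"gripper": 1,"x": 0.476,"y": -0.603,"z": 0.1,"twist": 0},
  {"gripper": 1,"x": 0.476,"y": -0.603,"z": 0.1,"twist": 0},
  {"gripper": 1,"x": 0.476,"y": -0.603,"z": 0.1,"twist": 0},
  {"gripper": 1,"x": 0.476,"y": -0.603,"z": 0.1,"twist": 0},
  {"gripper": 1,"x": 0.476,"y": -0.603,"z": 0.1,"twist": 0},
  {"gripper": 1,"x": 0.476,"y": -0.603,"z": 0.1,"twist": 0},
  {"gripper": 1,"x": 0.476,"y": -0.603,"z": 0.1,"twist": 0},
  {"gripper": 1,"x": 0.476,"y": -0.603,"z": 0.1,"twist": 0},
  {"gripper": 1,"x": 0.476,"y": -0.603,"z": 0.1,"twist": 0},
  {"gripper": 1,"x": 0,"y": 0,"z": 0,"twist": 0},
])

```text
time_s: 2.28
tool_pos: [0.539, -0.2002, 0.1621]
tool_rot: [-3.137, 0.157, 0.001]
contact_force: [0.6, -0.6, -1.0]
width: 1.002
grasp_force: 0.0
```

Run:
```python
from h import *
o=robot.observe(); print(o["time_s"],o["tool_pos"],np.degrees(psi(o)[0]),o["contact_force"])
m=robot.camera_model("wrist"); im=robot.read_camera("wrist"); cv2.imwrite("pics/w2.png",im[:,:,::-1])
import pickle; pickle.dump(m,open("w2.pkl","wb"))
```

```text
2.275 [ 0.53900278 -0.20021733  0.1620955 ] -5.7151680971750185 [ 0.64251949 -0.56863563 -1.02893885]
```

View pics/w2.png

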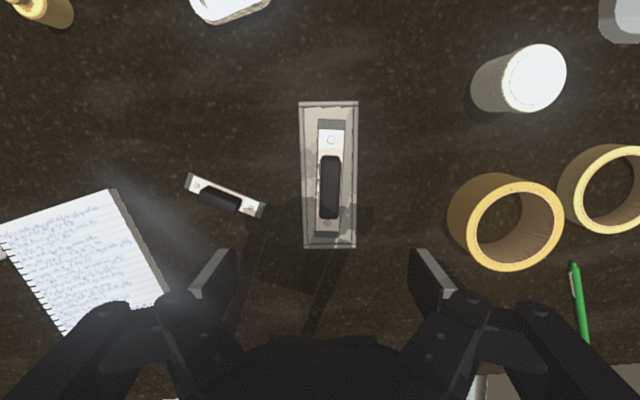

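The wrist view shows the tray rim corners at (298,102), (358,101), (355,247) and (304,248). The grip top runs from (330,156) to (329,219), and the small look-alike is at (225,195).

Run:
```python
from h import *
import pickle
m=pickle.load(open("w2.pkl","rb"))
P=np.array([onz("",u,.012,m) for u in ((298,102),(358,101),(355,247),(304,248))]); print(P,P.mean(0),np.linalg.norm(np.diff(P,axis=0),axis=1)); e=P[1]+P[0]-P[2]-P[3]; print("yaw",np.degrees(np.arctan2(e[1],e[0])))
a,b=onz("",(330,156),.048,m),onz("",(329,219),.048,m); print("grip",(a+b)/2,np.linalg.norm(a-b),np.degrees(np.arctan2(*(a-b)[1::-1])))
a,b=onz("",(331,120),.007,m),onz("",(327,238),.007,m); print("file",(a+b)/2,np.linalg.norm(a-b),np.degrees(np.arctan2(*(a-b)[1::-1])))
# automated grip mask
im=cv2.imread("pics/w2.png"); g=im.max(2); sub=(g<38).astype(np.uint8)[140:235,306:352]
n,l,st,c=cv2.connectedComponentsWithStats(sub); i=1+st[1:,4].argmax(); print(st[i],c[i]+[306,140])
```

```text
[[ 0.62512903 -0.18395473  0.012     ]
 [ 0.62010395 -0.24284301  0.012     ]
 [ 0.46344108 -0.22908709  0.012     ]
 [ 0.46798995 -0.17121326  0.012     ]] [ 0.544166   -0.20677452  0.012     ] [0.0591023  0.15726564 0.05805233]
yaw -4.826597332126728
grip [ 0.54363798 -0.20665088  0.048     ] 0.06110424160072988 -6.2474175735338155
file [ 0.54009943 -0.20659811  0.007     ] 0.13033608618248135 -7.294660127025165
[14 70  1  1  1] [320. 210.]
```

move_arm([
  {"gripper": 1,"x": 0.07,"y": 0.1,"z": 0.5,"twist": 0},
  {"gripper": 1,"x": 0,"y": 0,"z": 0.6,"twist": 0},
  {"gripper": 1,"x": 0,"y": 0,"z": 0.5,"twist": 0},
  {"gripper": 1,"x": 0,"y": 0,"z": 0.25,"twist": 0},
  {"gripper": 1,"x": 0,"y": 0,"z": 0.15,"twist": 0},
  {"gripper": 1,"x": 0,"y": 0,"z": 0,"twist": 0},
])

```text
time_s: 3.08
tool_pos: [0.5409, -0.2096, 0.0431]
tool_rot: [3.137, -0.164, -0.0]
contact_force: [-0.0, -0.0, -0.4]
width: 1.001
grasp_force: 0.0
```

move_arm([
  {"gripper": 0.2,"x": 0,"y": 0,"z": 0,"twist": 0},
  {"gripper": 0.2,"x": 0,"y": 0,"z": 0,"twist": 0},
  {"gripper": 0,"x": 0,"y": 0,"z": 0,"twist": 0},
  {"gripper": 0,"x": 0,"y": 0,"z": 0,"twist": 0},
  {"gripper": 0,"x": 0,"y": 0,"z": 0,"twist": 0},
  {"gripper": 0,"x": 0,"y": 0,"z": 0,"twist": 0},
], grip_force=100)

```text
time_s: 3.82
tool_pos: [0.5409, -0.2091, 0.043]
tool_rot: [-3.137, 0.163, 0.0]
contact_force: [1.0, -0.7, 0.4]
width: 0.001
grasp_force: 0.0
```

Run:
```python
from h import *
a=robot.read_camera("scene")[:,:,::-1]; b=robot.read_camera("wrist")[:,:,::-1]; c=robot.read_camera("side")[:,:,::-1]
o=robot.observe(); print(o["width"],o["grasp_force"],o["time_s"])
out=np.zeros((600,800,3),np.uint8)
out[:300,:400]=cv2.resize(a[150:255,310:450],(400,300)); out[:300,400:]=cv2.resize(c[150:255,310:450],(400,300))
out[300:,:480]=cv2.resize(b,(480,300)); cv2.imwrite("pics/g1.png",out)
```

```text
0.002692464575042701 0.0 3.975
```

View pics/g1.png

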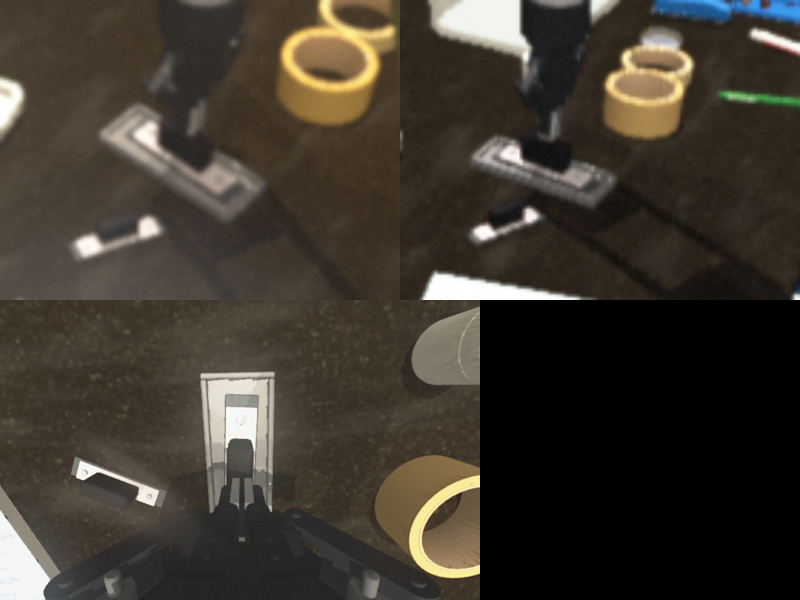

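The composite shows the jaws fully shut. In the wrist view the grip is ahead of or below the fingers, at composite (240,460), so there is no grasp. I'll check where things really project.

Run:
```python
from h import *
o=robot.observe(); p,R=psi(o); m=robot.camera_model("wrist")
print("cam",-cv2.Rodrigues(m["rvec"])[0].T@m["tvec"], "tool",o["tool_pos"])
print("tip",proj("",[o["tool_pos"]+R[:,2]*.025, o["tool_pos"]+R[:,2]*.006],m))
print("grip ends top",proj("",[[.5435+.03*s*.995,-.2065-.03*s*.1,.048] for s in (1,-1)],m))
im=robot.read_camera("wrist"); cv2.imwrite("pics/w3.png",cv2.resize(im[120:330,220:420,::-1],(571,600)))
P=np.array([onz("",u,.012,m) for u in ((268,98),(365,97))]);print(P)
```

```text
cam [ 0.61192667 -0.21590022  0.19325898] tool [ 0.54092458 -0.20911381  0.04293513]
tip [[323.3651184  229.54580383]
 [323.47722117 241.7684695 ]]
grip ends top [[317.85660822 193.66177216]
 [318.77443526 293.79297557]]
[[ 0.62521492 -0.18491549  0.012     ]
 [ 0.6197515  -0.24210978  0.012     ]]
```

View pics/w3.png

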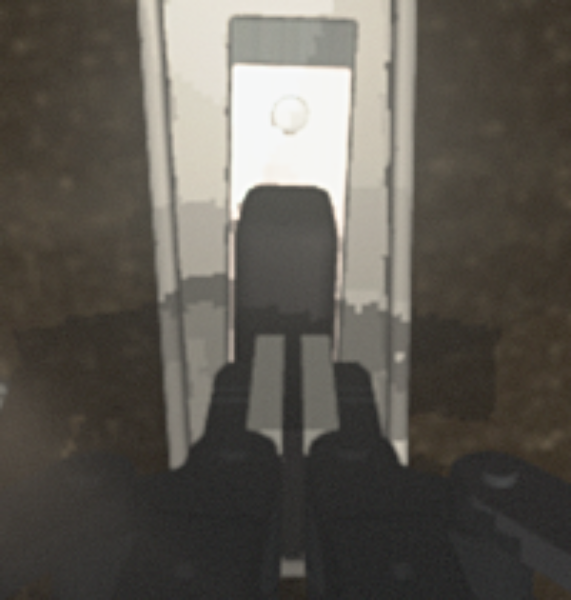

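The crop shows the shut fingertips at crop y≈335, wrist row ≈237, seemingly over the grip. I'll work out their real height.

Run:
```python
from h import *
o=robot.observe(); p,R=psi(o); m=robot.camera_model("wrist"); X=R[:,0];Y=R[:,1];Z=R[:,2]
for k in (-.02,-.01,0,.01,.02,.03):
    print(k,proj("",[o["tool_pos"]+Z*k+X*f for f in (.011,-.011)],m).round(0).tolist())
print(o["width"],o["grasp_force"],o["contact_force"],o["effort"])
# apparent width scale: px per mm at finger distance
print(proj("",[o["tool_pos"]+X*.011+Z*.02+Y*s for s in (-.015,.015,-.01,.01)],m).round(0).tolist())
```

```text
-0.02 [[324.0, 243.0], [324.0, 283.0]]
-0.01 [[324.0, 235.0], [324.0, 273.0]]
0 [[324.0, 228.0], [324.0, 264.0]]
0.01 [[323.0, 222.0], [323.0, 256.0]]
0.02 [[323.0, 216.0], [323.0, 248.0]]
0.03 [[323.0, 211.0], [323.0, 242.0]]
-0.0024252282626475276 0.0 [-0.13010496 -0.59802009  0.72267917] [ 4.80638453e-03 -5.04951096e+01 -1.78932381e+01  3.58966136e-04
  1.67503102e-03 -1.43683832e-05]
[[299.0, 216.0], [347.0, 216.0], [307.0, 216.0], [339.0, 216.0]]
```

```bash
cat >> h.py <<'E'
def tri(a,b,na="scene",nb="side"):
    c1,d1=ray(na,a);c2,d2=ray(nb,b)
    t=np.linalg.lstsq(np.c_[d1,-d2],c2-c1,rcond=None)[0]
    p,q=c1+t[0]*d1,c2+t[1]*d2; return ((p+q)/2).round(4),np.linalg.norm(p-q).round(4)
E
python3 - <<'E'
from h import *
print(tri((379,193.75),(362.5,199)))
o=robot.observe();T=o["tool_pos"]
for z in (.018,.043,.07,.1): print(z,(proj("scene",[T[0],T[1],z])-[310,150])*2.857,(proj("side",[T[0],T[1],z])-[310,150])*2.857+[400,0])
print("grip top c",(proj("scene",[.5435,-.2065,.048])-[310,150])*2.857, "bot",(proj("scene",[.5435,-.2065,.014])-[310,150])*2.857)
E
```

```text
(array([ 0.5475, -0.2437,  0.0224]), np.float64(0.0009))
0.018 [[183.33784587 151.09145071]] [[543.07483745 158.13210576]]
0.043 [[185.25928661 132.80109969]] [[544.19407858 139.61530284]]
0.07 [[187.39925143 112.43060004]] [[545.43069167 119.15669011]]
0.1 [[189.85988267  89.00765067]] [[546.83985239  95.84343747]]
grip top c [[181.86835263 129.45589132]] bot [[179.32755599 154.34590902]]
```

Run:
```python
from h import *
import pickle
m=pickle.load(open("w2.pkl","rb")); R=cv2.Rodrigues(np.array([-3.137,.157,.001]))[0]; T=np.array([.539,-.2002,.1621])
for k in (-.03,-.02,-.01,0,.012,.025):
    print(k,proj("",[T+R@np.array([f,s*.0425,k]) for s in (-1,1) for f in (.011,-.011)],m).round(0).tolist())
im=cv2.imread("pics/w2.png"); cv2.imwrite("pics/w2c.png",cv2.resize(im[220:340,160:480],(800,300)))
```

```text
-0.03 [[231.0, 253.0], [235.0, 294.0], [417.0, 253.0], [412.0, 294.0]]
-0.02 [[237.0, 243.0], [241.0, 283.0], [410.0, 243.0], [407.0, 283.0]]
-0.01 [[243.0, 235.0], [246.0, 273.0], [405.0, 235.0], [401.0, 273.0]]
0 [[247.0, 228.0], [250.0, 264.0], [400.0, 228.0], [397.0, 264.0]]
0.012 [[252.0, 221.0], [255.0, 254.0], [395.0, 221.0], [392.0, 254.0]]
0.025 [[257.0, 214.0], [259.0, 245.0], [390.0, 214.0], [388.0, 245.0]]
```

View pics/w2c.png

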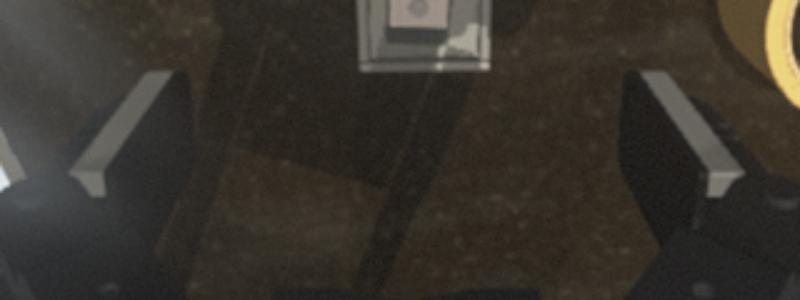

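The open tips in this crop, at wrist px (235,250) and (409,250), lie about 25 mm behind the reported TCP. Shut, they are about 12 mm behind it, so the jaws closed above the grip. I'll open and go down in stages, watching the force.

move_arm([
  {"gripper": 1,"x": 0.04,"y": -0.04,"z": 0,"twist": 0},
  {"gripper": 1,"x": 0,"y": 0,"z": 0,"twist": 0},
  {"gripper": 1,"x": 0,"y": 0,"z": 0,"twist": 0},
  {"gripper": 1,"x": 0,"y": 0,"z": 0,"twist": 0},
  {"gripper": 1,"x": 0,"y": 0,"z": 0.15,"twist": 0},
  {"gripper": 1,"x": 0,"y": 0,"z": 0.15,"twist": 0},
  {"gripper": 1,"x": 0,"y": 0,"z": 0.1,"twist": 0},
])

```text
time_s: 4.9
tool_pos: [0.543, -0.2068, 0.0179]
tool_rot: [-3.137, 0.163, 0.002]
contact_force: [0.1, 0.0, 0.1]
width: 1.002
grasp_force: 0.0
```

move_arm([
  {"gripper": 1,"x": 0,"y": 0,"z": 0.06,"twist": 0},
  {"gripper": 1,"x": 0,"y": 0,"z": 0.04,"twist": 0},
])

```text
time_s: 5.15
tool_pos: [0.5435, -0.207, 0.0126]
tool_rot: [-3.137, 0.163, 0.001]
contact_force: [0.1, 0.5, -0.7]
width: 1.0
grasp_force: 0.0
```

move_arm([
  {"gripper": 1,"x": 0,"y": 0,"z": 0.08,"twist": 0},
  {"gripper": 0.4,"x": 0,"y": 0,"z": 0,"twist": 0},
  {"gripper": 0.4,"x": 0,"y": 0,"z": 0,"twist": 0},
  {"gripper": 0.15,"x": 0,"y": 0,"z": 0,"twist": 0},
  {"gripper": 0.15,"x": 0,"y": 0,"z": 0,"twist": 0},
  {"gripper": 0,"x": 0,"y": 0,"z": 0,"twist": 0},
  {"gripper": 0,"x": 0,"y": 0,"z": 0,"twist": 0},
], grip_force=60)

```text
time_s: 6.02
tool_pos: [0.5439, -0.2072, 0.0086]
tool_rot: [3.137, -0.163, 0.001]
contact_force: [0.4, -0.1, 3.3]
width: 0.226
grasp_force: 60.1
```

move_arm([
  {"gripper": 0,"x": 0,"y": 0,"z": 0,"twist": 0},
  {"gripper": 0,"x": 0,"y": 0,"z": -0.2,"twist": 0},
  {"gripper": 0,"x": 0,"y": 0,"z": -0.5,"twist": 0},
  {"gripper": 0,"x": 0,"y": 0,"z": -1,"twist": 0},
  {"gripper": 0,"x": 0,"y": 0,"z": -1,"twist": 0},
  {"gripper": 0,"x": 0,"y": 0,"z": -0.8,"twist": 0},
  {"gripper": 0,"x": 0,"y": 0,"z": 0,"twist": 0},
], grip_force=110)

```text
time_s: 6.9
tool_pos: [0.546, -0.2081, 0.2233]
tool_rot: [3.134, -0.163, 0.014]
contact_force: [-0.0, 0.4, -1.2]
width: 0.216
grasp_force: 107.0
```

Run:
```python
from h import *
def C(n,pts,off,sc): return np.array([onz(n,(off[0]+p[0]/sc,off[1]+p[1]/sc),.012) for p in pts])
A=C("scene",[(33,212),(235,293),(297,170)],(210,260),3.333); B=C("side",[(28,240),(232,277),(263,160)],(240,235),3.333)
for P in (A,B):
    print(P.round(4).tolist(),"c",((P[0]+P[2])/2).round(4)); 
o=robot.observe(); print(o["time_s"],o["tool_pos"],o["contact_force"],o["width"],o["grasp_force"])
# disc silhouette extremes, scene/side crop
s=cv2.imread("pics/scene0.png");d=cv2.imread("pics/side0.png")
to(.545,.24,.21,16)
```

```text
[[0.6058, 0.3032, 0.012], [0.4631, 0.263, 0.012], [0.4888, 0.1728, 0.012]] c [0.5473 0.238  0.012 ]
[[0.5979, 0.3099, 0.012], [0.4576, 0.2709, 0.012], [0.4917, 0.1651, 0.012]] c [0.5448 0.2375 0.012 ]
6.9 [ 0.54603975 -0.20808919  0.22332407] [-0.0094405   0.38524717 -1.15010221] 0.215905873576587 106.99714779853821
twist units -4.389 x,y,z units [ 2.042 -7.184  0.222]
```

move_arm([
  {"gripper": 0,"x": 0,"y": 0,"z": 0,"twist": -0.9},
  {"gripper": 0,"x": 0,"y": 0,"z": 0,"twist": -0.9},
  {"gripper": 0,"x": 0,"y": 0,"z": 0,"twist": -0.9},
  {"gripper": 0,"x": 0,"y": 0,"z": 0,"twist": -0.9},
  {"gripper": 0,"x": 0,"y": 0,"z": 0,"twist": -0.75},
  {"gripper": 0,"x": 0,"y": 0,"z": 0,"twist": 0},
])

```text
time_s: 7.65
tool_pos: [0.5422, -0.2064, 0.2164]
tool_rot: [-3.11, -0.43, 0.005]
contact_force: [0.0, 0.1, -1.8]
width: 0.216
grasp_force: 107.0
```

move_arm([
  {"gripper": 0,"x": 0.2,"y": -0.7,"z": 0,"twist": 0},
  {"gripper": 0,"x": 0.2,"y": -0.7,"z": 0,"twist": 0},
  {"gripper": 0,"x": 0.2,"y": -0.7,"z": 0,"twist": 0},
  {"gripper": 0,"x": 0.2,"y": -0.7,"z": 0,"twist": 0},
  {"gripper": 0,"x": 0.2,"y": -0.7,"z": 0,"twist": 0},
  {"gripper": 0,"x": 0.2,"y": -0.7,"z": 0,"twist": 0},
  {"gripper": 0,"x": 0.2,"y": -0.7,"z": 0,"twist": 0},
  {"gripper": 0,"x": 0.2,"y": -0.7,"z": 0,"twist": 0},
  {"gripper": 0,"x": 0.2,"y": -0.7,"z": 0,"twist": 0},
  {"gripper": 0,"x": 0.1,"y": -0.7,"z": 0,"twist": 0},
  {"gripper": 0,"x": 0,"y": -0.18,"z": 0,"twist": 0},
  {"gripper": 0,"x": 0,"y": 0,"z": 0,"twist": 0},
])

```text
time_s: 9.15
tool_pos: [0.5352, 0.2386, 0.2174]
tool_rot: [3.111, 0.433, -0.003]
contact_force: [0.3, -0.6, -1.8]
width: 0.22
grasp_force: 107.4
```

Run:
```python
from h import *
import pickle
o=robot.observe(); print(o["time_s"],o["tool_pos"],np.degrees(psi(o)[0]),o["contact_force"],o["ft_torque"])
m=robot.camera_model("wrist"); im=robot.read_camera("wrist")[:,:,::-1].copy(); pickle.dump((m,o),open("w4.pkl","wb"))
a=np.radians(15.7); X=np.array([np.cos(a),np.sin(a),0]);Y=np.array([-np.sin(a),np.cos(a),0]);c=np.array([.546,.238,0])
cv2.imwrite("pics/w4raw.png",im)
for sx in (1,-1):
  for sy in (1,-1):
    p=proj("",c+X*.075*sx+Y*.05*sy+[0,0,.012],m)[0]; print(sx,sy,p.round(1)); cv2.circle(im,(int(p[0]),int(p[1])),3,(0,0,255),1)
d=robot.read_camera("side")[:,:,::-1]
out=np.zeros((600,640,3),np.uint8); out[:400]=im; out[400:,:360]=cv2.resize(d[215:330,220:340],(360,345))[60:260]
cv2.imwrite("pics/w4.png",out)
```

```text
9.15 [0.53516898 0.23863433 0.21738444] 15.853231031073074 [ 0.33114169 -0.62584785 -1.79430056] [ 0.05243851  0.01904425 -0.00581455]
1 1 [283. 103.]
1 -1 [368.7 103.1]
-1 1 [287.2 223.3]
-1 -1 [363.3 223.4]
```

View pics/w4.png

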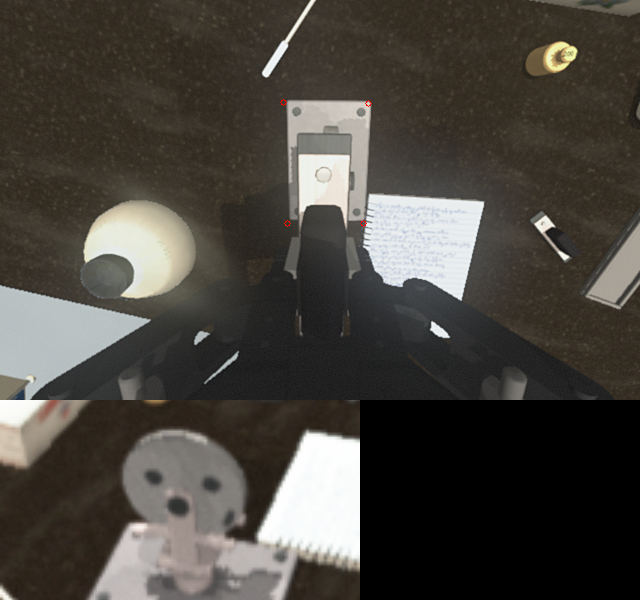

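The wrist view shows the file held straight over the stand, with base corners at (287,100), (369,101) and (366,222), about 2 px right of the prediction. The side inset shows the disc top at side px (282,245) with the pin at its lower right. Next I'll estimate the disc's top height from the rays.

move_arm([
  {"gripper": 0,"x": -0.23,"y": 0.05,"z": 0.1,"twist": 0},
  {"gripper": 0,"x": -0.23,"y": 0.05,"z": 0.2,"twist": 0},
  {"gripper": 0,"x": 0,"y": 0,"z": 0.2,"twist": 0},
  {"gripper": 0,"x": 0,"y": 0,"z": 0.1,"twist": 0},
  {"gripper": 0,"x": 0,"y": 0,"z": 0,"twist": 0},
])

```text
time_s: 9.88
tool_pos: [0.5115, 0.225, 0.1817]
tool_rot: [3.112, 0.431, -0.001]
contact_force: [0.4, -0.7, -1.9]
width: 0.213
grasp_force: 107.4
```

Run:
```python
from h import *
a=np.radians(15.7); X=np.array([np.cos(a),np.sin(a),0]);Y=np.array([-np.sin(a),np.cos(a),0]);c=np.array([.5466,.2357,0])
for n,u in (("scene",(241.5,273.5)),("side",(281.7,245))):
  for off in (-.006,.006):
    o,d=ray(n,u); t=((c+Y*off-o)@Y)/(d@Y); p=o+t*d; print(n,off,"x",((p-c)@X).round(4),"z",p[2].round(4))
  # where does stand-centre top project
for z in (.14,.145,.15,.155,.16): print(z,proj("side",c+[0,0,z]).round(1),proj("scene",c+[0,0,z]).round(1))
s=psi()[1]; print(s.round(4), robot.observe()["contact_force"])
```

```text
scene -0.006 x 0.0304 z 0.1515
scene 0.006 x 0.0199 z 0.1728
side -0.006 x 0.0005 z 0.1555
side 0.006 x -0.0041 z 0.1655
0.14 [[281.5 252.2]] [[253.9 283.8]]
0.145 [[281.4 250.4]] [[253.6 282.4]]
0.15 [[281.2 248.7]] [[253.3 281. ]]
0.155 [[281.1 246.9]] [[253.  279.6]]
0.16 [[280.9 245.1]] [[252.7 278.1]]
[[ 9.624e-01  2.716e-01 -5.000e-04]
 [ 2.716e-01 -9.624e-01 -2.000e-04]
 [-6.000e-04  1.000e-04 -1.000e+00]] [ 0.41537955 -0.67417965 -1.88022347]
```

move_arm([
  {"gripper": 0,"x": 0,"y": 0,"z": 0.1,"twist": 0},
  {"gripper": 0,"x": 0,"y": 0,"z": 0.08,"twist": 0},
  {"gripper": 0,"x": 0,"y": 0,"z": 0.02,"twist": 0},
  {"gripper": 0,"x": 0,"y": 0,"z": 0,"twist": 0},
])

```text
time_s: 10.38
tool_pos: [0.511, 0.2254, 0.1701]
tool_rot: [3.112, 0.432, -0.0]
contact_force: [0.1, -0.3, -0.6]
width: 0.217
grasp_force: 107.4
```

move_arm([
  {"gripper": 0,"x": 0,"y": 0,"z": 0.03,"twist": 0},
  {"gripper": 0,"x": 0,"y": 0,"z": 0,"twist": 0},
])

```text
time_s: 10.62
tool_pos: [0.511, 0.2253, 0.1684]
tool_rot: [3.112, 0.432, -0.0]
contact_force: [-0.0, -0.3, -1.4]
width: 0.216
grasp_force: 107.4
```

move_arm([
  {"gripper": 0,"x": 0,"y": 0,"z": 0.035,"twist": 0},
  {"gripper": 0,"x": 0,"y": 0,"z": 0,"twist": 0},
])

```text
time_s: 10.88
tool_pos: [0.5109, 0.2252, 0.1661]
tool_rot: [3.112, 0.432, -0.001]
contact_force: [0.4, -0.1, -1.3]
width: 0.213
grasp_force: 107.4
```

move_arm([
  {"gripper": 0,"x": 0,"y": 0,"z": 0.035,"twist": 0},
  {"gripper": 0,"x": 0,"y": 0,"z": 0,"twist": 0},
])

```text
time_s: 11.12
tool_pos: [0.5109, 0.2252, 0.164]
tool_rot: [3.112, 0.432, -0.001]
contact_force: [0.1, 0.3, -1.5]
width: 0.216
grasp_force: 107.4
```

move_arm([
  {"gripper": 0,"x": 0,"y": 0,"z": 0.035,"twist": 0},
  {"gripper": 0,"x": 0,"y": 0,"z": 0,"twist": 0},
])

```text
time_s: 11.38
tool_pos: [0.5109, 0.2252, 0.1619]
tool_rot: [3.112, 0.432, -0.001]
contact_force: [0.1, -0.7, -0.9]
width: 0.217
grasp_force: 107.4
```

move_arm([
  {"gripper": 0,"x": 0,"y": 0,"z": 0.035,"twist": 0},
  {"gripper": 0,"x": 0,"y": 0,"z": 0,"twist": 0},
])

```text
time_s: 11.62
tool_pos: [0.5113, 0.2253, 0.1601]
tool_rot: [-3.112, -0.432, -0.001]
contact_force: [-0.9, 0.3, -0.2]
width: 0.214
grasp_force: 107.4
```

move_arm([
  {"gripper": 0,"x": 0,"y": 0,"z": 0.02,"twist": 0},
  {"gripper": 0,"x": 0,"y": 0,"z": 0,"twist": 0},
])

```text
time_s: 11.88
tool_pos: [0.5114, 0.2254, 0.1594]
tool_rot: [-3.112, -0.432, -0.002]
contact_force: [-0.4, 0.1, 2.8]
width: 0.218
grasp_force: 107.6
```

move_arm([
  {"gripper": 0,"x": 0,"y": 0,"z": 0.025,"twist": 0},
  {"gripper": 0,"x": 0.08,"y": 0,"z": 0,"twist": 0},
  {"gripper": 0,"x": 0.08,"y": 0,"z": 0,"twist": 0},
])

```text
time_s: 12.25
tool_pos: [0.5206, 0.228, 0.1584]
tool_rot: [-3.112, -0.432, -0.002]
contact_force: [-1.4, -1.8, 7.1]
width: 0.217
grasp_force: 108.4
```

Run:
```python
from h import *
o=robot.observe(); print(o["contact_force"],o["ft_torque"],psi(o)[1].round(4)[2]); d=robot.read_camera("side")[:,:,::-1]; cv2.imwrite("pics/s5.png",d)
```

```text
[-1.392738   -1.84548655  7.06114924] [-0.1042304   0.14299495 -0.0036042 ] [ 0.0012  0.     -1.    ]
```

move_arm([
  {"gripper": 0,"x": 0.07,"y": 0,"z": 0.003,"twist": 0},
  {"gripper": 0,"x": 0.07,"y": 0,"z": 0,"twist": 0},
  {"gripper": 0,"x": 0.07,"y": 0,"z": 0,"twist": 0},
])

```text
time_s: 12.68
tool_pos: [0.5326, 0.2313, 0.158]
tool_rot: [-3.112, -0.432, -0.001]
contact_force: [-1.7, -0.2, 6.3]
width: 0.218
grasp_force: 108.4
```

move_arm([
  {"gripper": 0,"x": 0.07,"y": 0,"z": 0.008,"twist": 0},
  {"gripper": 0,"x": 0.07,"y": 0,"z": 0.004,"twist": 0},
  {"gripper": 0,"x": 0.07,"y": 0,"z": 0.004,"twist": 0},
])

```text
time_s: 13.05
tool_pos: [0.5449, 0.2347, 0.1572]
tool_rot: [3.112, 0.432, 0.001]
contact_force: [-1.4, -1.2, 7.2]
width: 0.216
grasp_force: 108.4
```

move_arm([
  {"gripper": 0,"x": 0.07,"y": 0,"z": 0.006,"twist": 0},
  {"gripper": 0,"x": 0.07,"y": 0,"z": 0.006,"twist": 0},
  {"gripper": 0,"x": 0.07,"y": 0,"z": 0.006,"twist": 0},
])

```text
time_s: 13.42
tool_pos: [0.5571, 0.2381, 0.1563]
tool_rot: [3.112, 0.432, 0.002]
contact_force: [-1.1, -1.8, 8.8]
width: 0.215
grasp_force: 108.5
```

move_arm([
  {"gripper": 0,"x": 0.07,"y": 0,"z": 0.002,"twist": 0},
  {"gripper": 0,"x": 0.07,"y": 0,"z": 0.002,"twist": 0},
  {"gripper": 0,"x": 0.07,"y": 0,"z": 0.002,"twist": 0},
])

```text
time_s: 13.8
tool_pos: [0.5689, 0.2414, 0.1557]
tool_rot: [3.111, 0.432, 0.0]
contact_force: [-2.4, -1.3, 7.1]
width: 0.219
grasp_force: 108.5
```

move_arm([
  {"gripper": 0,"x": 0.07,"y": 0,"z": 0.007,"twist": 0},
  {"gripper": 0,"x": 0.07,"y": 0,"z": 0.005,"twist": 0},
  {"gripper": 0,"x": 0.07,"y": 0,"z": 0.005,"twist": 0},
  {"gripper": 0,"x": 0.06,"y": 0,"z": 0.004,"twist": 0},
])

```text
time_s: 14.3
tool_pos: [0.5844, 0.2457, 0.1545]
tool_rot: [3.111, 0.432, 0.0]
contact_force: [-2.0, -1.4, 7.3]
width: 0.216
grasp_force: 108.6
```

move_arm([
  {"gripper": 0,"x": 0.02,"y": 0,"z": -0.15,"twist": 0},
  {"gripper": 0,"x": 0,"y": 0,"z": -0.15,"twist": 0},
  {"gripper": 0,"x": -0.4,"y": 0,"z": 0,"twist": 0},
  {"gripper": 0,"x": -0.5,"y": 0,"z": 0,"twist": 0},
  {"gripper": 0,"x": -0.45,"y": 0,"z": 0.05,"twist": 0},
  {"gripper": 0,"x": 0,"y": 0,"z": 0.08,"twist": 0},
  {"gripper": 0,"x": 0,"y": 0,"z": 0,"twist": 0},
])

```text
time_s: 15.18
tool_pos: [0.5084, 0.2246, 0.1637]
tool_rot: [-3.112, -0.432, -0.002]
contact_force: [0.6, 0.1, -1.7]
width: 0.214
grasp_force: 107.4
```

Run:
```python
from h import *
o=robot.observe(); print(o["tool_pos"],o["contact_force"])
d=robot.read_camera("side")[:,:,::-1]; cv2.imwrite("pics/s6.png",d); a=cv2.imread("pics/side0.png")
b=lambda i:cv2.resize(i[235:305,250:330],(400,350),interpolation=3)
cv2.imwrite("pics/cmp.png",np.hstack([b(a),b(d)]))
```

```text
[0.50837246 0.22456184 0.16368309] [ 0.64406007  0.12658188 -1.72082981]
```

View pics/cmp.png

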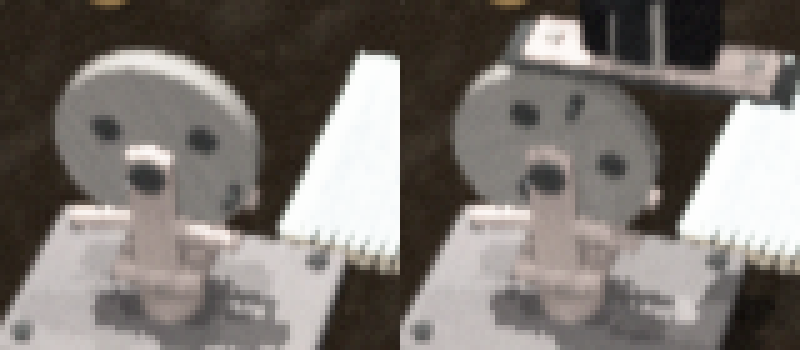

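The comparison shows the pin moved from the lower right, (232,195), to near the top, (575,105). That is about 1.6 rad turned in one stroke. Now stroke 2.

move_arm([
  {"gripper": 0,"x": 0,"y": 0,"z": 0.035,"twist": 0},
  {"gripper": 0,"x": 0,"y": 0,"z": 0.02,"twist": 0},
  {"gripper": 0,"x": 0,"y": 0,"z": 0,"twist": 0},
])

```text
time_s: 15.6
tool_pos: [0.5078, 0.2243, 0.1601]
tool_rot: [3.112, 0.432, -0.001]
contact_force: [-0.4, 0.8, -2.1]
width: 0.215
grasp_force: 107.4
```

move_arm([
  {"gripper": 0,"x": 0,"y": 0,"z": 0.03,"twist": 0},
  {"gripper": 0,"x": 0,"y": 0,"z": 0,"twist": 0},
])

```text
time_s: 15.85
tool_pos: [0.5075, 0.2242, 0.1584]
tool_rot: [3.112, 0.432, -0.001]
contact_force: [-0.2, 0.8, -1.3]
width: 0.215
grasp_force: 107.4
```

move_arm([
  {"gripper": 0,"x": 0,"y": 0,"z": 0.03,"twist": 0},
  {"gripper": 0,"x": 0,"y": 0,"z": 0,"twist": 0},
])

```text
time_s: 16.1
tool_pos: [0.5075, 0.2243, 0.1566]
tool_rot: [3.112, 0.432, -0.001]
contact_force: [-0.2, 0.2, -3.2]
width: 0.217
grasp_force: 107.4
```

move_arm([
  {"gripper": 0,"x": 0,"y": 0,"z": 0.025,"twist": 0},
  {"gripper": 0,"x": 0,"y": 0,"z": 0,"twist": 0},
])

```text
time_s: 16.35
tool_pos: [0.5079, 0.2244, 0.1557]
tool_rot: [-3.112, -0.432, -0.001]
contact_force: [-0.2, -0.5, 2.0]
width: 0.216
grasp_force: 107.6
```

move_arm([
  {"gripper": 0,"x": 0,"y": 0,"z": 0.026,"twist": 0},
  {"gripper": 0,"x": 0.07,"y": 0,"z": 0.004,"twist": 0},
  {"gripper": 0,"x": 0.07,"y": 0,"z": 0.004,"twist": 0},
  {"gripper": 0,"x": 0.07,"y": 0,"z": 0.004,"twist": 0},
])

```text
time_s: 16.85
tool_pos: [0.5201, 0.2278, 0.154]
tool_rot: [-3.112, -0.432, -0.002]
contact_force: [-1.8, -1.0, 5.9]
width: 0.214
grasp_force: 108.2
```

move_arm([
  {"gripper": 0,"x": 0.07,"y": 0,"z": 0.01,"twist": 0},
  {"gripper": 0,"x": 0.07,"y": 0,"z": 0.006,"twist": 0},
  {"gripper": 0,"x": 0.07,"y": 0,"z": 0.004,"twist": 0},
])

```text
time_s: 17.23
tool_pos: [0.5325, 0.2312, 0.1532]
tool_rot: [-3.112, -0.432, -0.003]
contact_force: [-1.3, -1.6, 7.6]
width: 0.219
grasp_force: 108.4
```

move_arm([
  {"gripper": 0,"x": 0.07,"y": 0,"z": 0.003,"twist": 0},
  {"gripper": 0,"x": 0.07,"y": 0,"z": 0.002,"twist": 0},
  {"gripper": 0,"x": 0.07,"y": 0,"z": 0,"twist": 0},
])

```text
time_s: 17.6
tool_pos: [0.5444, 0.2346, 0.153]
tool_rot: [3.112, 0.432, 0.002]
contact_force: [-3.2, -1.3, 8.8]
width: 0.218
grasp_force: 108.5
```

move_arm([
  {"gripper": 0,"x": 0.07,"y": 0,"z": 0,"twist": 0},
  {"gripper": 0,"x": 0.07,"y": 0,"z": -0.001,"twist": 0},
  {"gripper": 0,"x": 0.07,"y": 0,"z": -0.002,"twist": 0},
])

```text
time_s: 17.98
tool_pos: [0.5561, 0.2378, 0.1529]
tool_rot: [3.112, 0.432, 0.001]
contact_force: [-2.1, -1.1, 7.3]
width: 0.216
grasp_force: 108.6
```

move_arm([
  {"gripper": 0,"x": 0.07,"y": 0,"z": 0.001,"twist": 0},
  {"gripper": 0,"x": 0.07,"y": 0,"z": 0,"twist": 0},
  {"gripper": 0,"x": 0.07,"y": 0,"z": -0.001,"twist": 0},
])

```text
time_s: 18.35
tool_pos: [0.568, 0.2411, 0.1529]
tool_rot: [3.111, 0.432, -0.0]
contact_force: [-1.9, -1.7, 7.5]
width: 0.215
grasp_force: 108.6
```

move_arm([
  {"gripper": 0,"x": 0.07,"y": 0,"z": 0,"twist": 0},
  {"gripper": 0,"x": 0.07,"y": 0,"z": -0.002,"twist": 0},
  {"gripper": 0,"x": 0.07,"y": 0,"z": -0.003,"twist": 0},
  {"gripper": 0,"x": 0.07,"y": 0,"z": -0.003,"twist": 0},
])

```text
time_s: 18.85
tool_pos: [0.5838, 0.2455, 0.1532]
tool_rot: [3.111, 0.432, -0.002]
contact_force: [-3.0, -1.6, 7.3]
width: 0.212
grasp_force: 108.6
```

move_arm([
  {"gripper": 0,"x": 0.02,"y": 0,"z": -0.15,"twist": 0},
  {"gripper": 0,"x": 0,"y": 0,"z": -0.15,"twist": 0},
  {"gripper": 0,"x": -0.4,"y": 0,"z": 0,"twist": 0},
  {"gripper": 0,"x": -0.5,"y": 0,"z": 0,"twist": 0},
  {"gripper": 0,"x": -0.43,"y": 0,"z": 0,"twist": 0},
  {"gripper": 0,"x": 0,"y": 0,"z": 0.12,"twist": 0},
  {"gripper": 0,"x": 0,"y": 0,"z": 0.09,"twist": 0},
  {"gripper": 0,"x": 0,"y": 0,"z": 0,"twist": 0},
])

```text
time_s: 19.85
tool_pos: [0.5095, 0.2248, 0.1569]
tool_rot: [3.112, 0.432, -0.001]
contact_force: [0.5, 0.2, -2.3]
width: 0.219
grasp_force: 107.4
```

Run:
```python
from h import *
o=robot.observe(); print(o["tool_pos"],o["contact_force"])
d=robot.read_camera("side")[:,:,::-1]; cv2.imwrite("pics/s7.png",d)
def sub(i): return cv2.cvtColor(np.ascontiguousarray(i),cv2.COLOR_BGR2GRAY)[240:290,255:305]
g=sub(d); bg=sub(cv2.imread("pics/side0.png")); g6=sub(cv2.imread("pics/s6.png"))
for nm,q in (("s0",bg),("s6",g6),("s7",g)):
    m=(cv2.morphologyEx(q,cv2.MORPH_BLACKHAT,np.ones((9,9)))>25).astype(np.uint8)
    n,l,st,c=cv2.connectedComponentsWithStats(m); print(nm,[(round(c[i][0]+255,1),round(c[i][1]+240,1),int(st[i,4])) for i in range(1,n) if st[i,4]>3])
```

```text
[0.50951421 0.22483478 0.15690089] [ 0.45552253  0.22933273 -2.30365582]
s0 [(np.float64(277.3), np.float64(241.4), 30), (np.float64(300.9), np.float64(272.0), 147), (np.float64(270.9), np.float64(260.3), 29), (np.float64(290.1), np.float64(262.7), 29), (np.float64(264.6), np.float64(273.0), 35), (np.float64(278.8), np.float64(270.4), 42), (np.float64(268.2), np.float64(279.5), 19), (np.float64(256.3), np.float64(284.4), 30), (np.float64(275.2), np.float64(284.0), 10), (np.float64(288.4), np.float64(285.5), 42), (np.float64(297.0), np.float64(283.5), 4), (np.float64(300.0), np.float64(288.6), 8)]
s6 [(np.float64(273.5), np.float64(241.0), 16), (np.float64(280.8), np.float64(242.0), 6), (np.float64(288.7), np.float64(242.1), 32), (np.float64(296.2), np.float64(243.6), 57), (np.float64(303.2), np.float64(243.6), 23), (np.float64(295.4), np.float64(267.9), 286), (np.float64(274.5), np.float64(257.3), 26), (np.float64(284.5), np.float64(256.0), 16), (np.float64(291.8), np.float64(267.6), 26), (np.float64(278.0), np.float64(270.7), 57), (np.float64(263.5), np.float64(273.0), 22), (np.float64(268.2), np.float64(279.5), 19), (np.float64(256.3), np.float64(284.4), 30), (np.float64(275.2), np.float64(284.2), 11)]
s7 [(np.float64(283.7), np.float64(242.3), 69), (np.float64(295.8), np.float64(244.9), 69), (np.float64(303.0), np.float64(245.0), 33), (np.float64(280.2), np.float64(244.8), 4), (np.float64(296.4), np.float64(262.7), 179), (np.float64(278.3), np.float64(257.0), 26), (np.float64(264.4), np.float64(263.3), 10), (np.float64(276.9), np.float64(270.2), 72), (np.float64(265.9), np.float64(275.8), 49), (np.float64(291.5), np.float64(270.7), 26), (np.float64(256.3), np.float64(284.4), 30), (np.float64(275.2), np.float64(284.2), 11), (np.float64(288.7), np.float64(285.4), 48)]
```

move_arm([
  {"gripper": 0,"x": 0,"y": 0,"z": 0.04,"twist": 0},
  {"gripper": 0,"x": 0,"y": 0,"z": 0,"twist": 0},
])

```text
time_s: 20.15
tool_pos: [0.5094, 0.2248, 0.1551]
tool_rot: [-3.112, -0.432, -0.001]
contact_force: [0.3, -0.1, -0.9]
width: 0.219
grasp_force: 107.4
```

move_arm([
  {"gripper": 0,"x": 0,"y": 0,"z": 0.025,"twist": 0},
  {"gripper": 0,"x": 0,"y": 0,"z": 0,"twist": 0},
])

```text
time_s: 20.4
tool_pos: [0.5094, 0.2248, 0.1543]
tool_rot: [-3.112, -0.432, -0.002]
contact_force: [-0.7, -0.0, 1.9]
width: 0.214
grasp_force: 107.7
```

move_arm([
  {"gripper": 0,"x": 0,"y": 0,"z": 0.022,"twist": 0},
  {"gripper": 0,"x": 0.07,"y": 0,"z": 0,"twist": 0},
  {"gripper": 0,"x": 0.07,"y": 0,"z": -0.003,"twist": 0},
  {"gripper": 0,"x": 0.07,"y": 0,"z": -0.003,"twist": 0},
])

```text
time_s: 20.9
tool_pos: [0.5204, 0.2279, 0.1537]
tool_rot: [3.112, 0.432, -0.0]
contact_force: [-3.3, -1.0, 8.7]
width: 0.217
grasp_force: 108.4
```

move_arm([
  {"gripper": 0,"x": 0.07,"y": 0,"z": -0.007,"twist": 0},
  {"gripper": 0,"x": 0.07,"y": 0,"z": -0.006,"twist": 0},
  {"gripper": 0,"x": 0.07,"y": 0,"z": -0.006,"twist": 0},
])

```text
time_s: 21.28
tool_pos: [0.5322, 0.2312, 0.1547]
tool_rot: [3.111, 0.432, -0.002]
contact_force: [-3.8, -1.4, 7.4]
width: 0.217
grasp_force: 108.3
```

move_arm([
  {"gripper": 0,"x": 0.07,"y": 0,"z": -0.005,"twist": 0},
  {"gripper": 0,"x": 0.07,"y": 0,"z": -0.006,"twist": 0},
  {"gripper": 0,"x": 0.07,"y": 0,"z": -0.006,"twist": 0},
])

```text
time_s: 21.65
tool_pos: [0.5441, 0.2345, 0.1555]
tool_rot: [3.111, 0.432, -0.003]
contact_force: [-3.4, -1.5, 7.0]
width: 0.213
grasp_force: 108.4
```

Run:
```python
from h import *
d=robot.read_camera("side")[:,:,::-1]; cv2.imwrite("pics/s8.png",d); print(robot.observe()["contact_force"])
q=cv2.cvtColor(np.ascontiguousarray(d),cv2.COLOR_BGR2GRAY)[240:290,255:305]
m=(cv2.morphologyEx(q,cv2.MORPH_BLACKHAT,np.ones((9,9)))>25).astype(np.uint8)
n,l,st,c=cv2.connectedComponentsWithStats(m); print([(round(c[i][0]+255),round(c[i][1]+240),int(st[i,4])) for i in range(1,n) if st[i,4]>3])
```

```text
[-1.61772816 -2.01971922  6.68334135]
[(257, 243, 41), (272, 242, 31), (280, 244, 56), (301, 242, 28), (265, 243, 5), (303, 248, 5), (292, 261, 201), (294, 249, 8), (272, 260, 26), (291, 265, 26), (279, 270, 48), (266, 273, 44), (256, 284, 30), (275, 285, 12), (289, 286, 21), (301, 288, 27)]
```

move_arm([
  {"gripper": 0,"x": 0.07,"y": 0,"z": -0.002,"twist": 0},
  {"gripper": 0,"x": 0.07,"y": 0,"z": -0.005,"twist": 0},
  {"gripper": 0,"x": 0.07,"y": 0,"z": -0.006,"twist": 0},
])

```text
time_s: 22.08
tool_pos: [0.5551, 0.2377, 0.1559]
tool_rot: [3.111, 0.432, -0.006]
contact_force: [-4.7, -1.8, 5.8]
width: 0.214
grasp_force: 108.4
```

```bash
cat > holes.py <<'E'
from h import *
import sys
d=robot.read_camera("side")[:,:,::-1]; cv2.imwrite("pics/"+sys.argv[1],d); print(robot.observe()["contact_force"])
q=cv2.cvtColor(np.ascontiguousarray(d),cv2.COLOR_BGR2GRAY)[240:290,255:305]
m=(cv2.morphologyEx(q,cv2.MORPH_BLACKHAT,np.ones((9,9)))>25).astype(np.uint8)
n,l,st,c=cv2.connectedComponentsWithStats(m); print([(round(c[i][0]+255,1),round(c[i][1]+240,1),int(st[i,4])) for i in range(1,n) if st[i,4]>3])
E
python3 holes.py s9.png
```

```text
[-3.88134398 -0.23919701  5.81326064]
[(np.float64(255.2), np.float64(240.8), 4), (np.float64(259.8), np.float64(241.7), 6), (np.float64(267.0), np.float64(241.8), 24), (np.float64(274.4), np.float64(243.7), 48), (np.float64(293.1), np.float64(256.4), 277), (np.float64(298.5), np.float64(247.5), 8), (np.float64(288.2), np.float64(248.4), 9), (np.float64(271.3), np.float64(260.2), 26), (np.float64(290.4), np.float64(263.9), 25), (np.float64(279.0), np.float64(270.4), 50), (np.float64(266.3), np.float64(273.4), 42), (np.float64(256.2), np.float64(284.4), 29), (np.float64(275.2), np.float64(285.2), 9), (np.float64(286.1), np.float64(285.0), 9), (np.float64(296.4), np.float64(287.4), 53)]
```

move_arm([
  {"gripper": 0,"x": 0.06,"y": 0,"z": 0.004,"twist": 0},
  {"gripper": 0,"x": 0.06,"y": 0,"z": 0,"twist": 0},
])

```text
time_s: 22.38
tool_pos: [0.5618, 0.2397, 0.1556]
tool_rot: [3.111, 0.432, -0.007]
contact_force: [-4.3, -1.4, 6.5]
width: 0.215
grasp_force: 108.4
```

```bash
python3 holes.py s10.png
```

```text
[-2.73255243 -0.75349742  7.13235524]
[(np.float64(257.2), np.float64(241.8), 4), (np.float64(264.1), np.float64(241.8), 23), (np.float64(271.5), np.float64(243.4), 52), (np.float64(293.1), np.float64(255.2), 311), (np.float64(284.0), np.float64(247.2), 8), (np.float64(295.2), np.float64(247.2), 8), (np.float64(271.4), np.float64(260.2), 25), (np.float64(290.4), np.float64(263.7), 27), (np.float64(279.1), np.float64(270.6), 47), (np.float64(266.3), np.float64(273.3), 43), (np.float64(256.2), np.float64(284.1), 27), (np.float64(275.1), np.float64(285.6), 18), (np.float64(286.6), np.float64(284.7), 10), (np.float64(295.7), np.float64(287.4), 43)]
```

move_arm([
  {"gripper": 0,"x": 0.05,"y": 0,"z": 0.012,"twist": 0},
  {"gripper": 0,"x": 0.05,"y": 0,"z": 0.004,"twist": 0},
  {"gripper": 0,"x": 0.05,"y": 0,"z": 0,"twist": 0},
])

```text
time_s: 22.8
tool_pos: [0.5698, 0.242, 0.155]
tool_rot: [3.111, 0.432, -0.009]
contact_force: [-6.8, -2.4, 9.7]
width: 0.219
grasp_force: 108.8
```

```bash
python3 holes.py s11.png
```

```text
[-5.89721318 -2.05518569  9.95746849]
[(np.float64(260.5), np.float64(241.9), 25), (np.float64(267.6), np.float64(243.1), 46), (np.float64(291.0), np.float64(241.5), 52), (np.float64(255.8), np.float64(247.4), 5), (np.float64(281.2), np.float64(247.2), 6), (np.float64(291.5), np.float64(246.7), 6), (np.float64(303.1), np.float64(248.9), 11), (np.float64(278.8), np.float64(252.0), 101), (np.float64(302.4), np.float64(269.7), 100), (np.float64(271.3), np.float64(260.5), 28), (np.float64(290.4), np.float64(263.9), 27), (np.float64(278.9), np.float64(270.6), 49), (np.float64(266.4), np.float64(273.3), 39), (np.float64(256.2), np.float64(284.3), 28), (np.float64(274.5), np.float64(286.0), 22), (np.float64(287.2), np.float64(285.1), 12), (np.float64(294.4), np.float64(287.4), 27)]
```

The disc no longer moves and the drag has risen to about 7 N, so the pin is at its far stop. I'll lift off and go back to the tray.

move_arm([
  {"gripper": 0,"x": 0.03,"y": 0,"z": -0.15,"twist": 0},
  {"gripper": 0,"x": 0,"y": 0,"z": -0.4,"twist": 0},
  {"gripper": 0,"x": 0,"y": 0,"z": -0.6,"twist": 0},
  {"gripper": 0,"x": 0,"y": 0,"z": 0,"twist": 0.9},
  {"gripper": 0,"x": 0,"y": 0,"z": 0,"twist": 0.9},
  {"gripper": 0,"x": 0,"y": 0,"z": 0,"twist": 0.9},
  {"gripper": 0,"x": 0,"y": 0,"z": 0,"twist": 0.9},
  {"gripper": 0,"x": 0,"y": 0,"z": 0,"twist": 0.75},
  {"gripper": 0,"x": 0,"y": 0,"z": 0,"twist": 0},
])

```text
time_s: 23.98
tool_pos: [0.5746, 0.2432, 0.223]
tool_rot: [3.137, -0.162, -0.001]
contact_force: [0.1, -0.5, -1.5]
width: 0.221
grasp_force: 107.1
```

```bash
python3 holes.py s12.png
python3 - <<'E'
from h import *
to(.5435,-.207,.20,-5.9)
E
```

```text
[-0.02624203 -0.43640375 -1.77446092]
[(np.float64(302.3), np.float64(271.6), 93), (np.float64(271.2), np.float64(260.0), 25), (np.float64(290.4), np.float64(263.3), 28), (np.float64(278.9), np.float64(270.2), 47), (np.float64(266.4), np.float64(273.0), 37), (np.float64(256.3), np.float64(284.4), 30), (np.float64(288.6), np.float64(285.4), 45), (np.float64(275.0), np.float64(284.5), 6), (np.float64(260.0), np.float64(288.4), 7), (np.float64(266.9), np.float64(288.7), 7), (np.float64(299.2), np.float64(288.8), 8)]
twist units 0.003 x,y,z units [0.256 7.517 0.385]
```

move_arm([
  {"gripper": 0,"x": 0.025,"y": 0.75,"z": 0,"twist": 0},
  {"gripper": 0,"x": 0.025,"y": 0.75,"z": 0,"twist": 0},
  {"gripper": 0,"x": 0.025,"y": 0.75,"z": 0,"twist": 0},
  {"gripper": 0,"x": 0.025,"y": 0.75,"z": 0,"twist": 0},
  {"gripper": 0,"x": 0.025,"y": 0.75,"z": 0,"twist": 0},
  {"gripper": 0,"x": 0.025,"y": 0.75,"z": 0,"twist": 0},
  {"gripper": 0,"x": 0.025,"y": 0.75,"z": 0,"twist": 0},
  {"gripper": 0,"x": 0.025,"y": 0.75,"z": 0,"twist": 0},
  {"gripper": 0,"x": 0.025,"y": 0.75,"z": 0,"twist": 0},
  {"gripper": 0,"x": 0.025,"y": 0.75,"z": 0,"twist": 0},
  {"gripper": 0,"x": 0,"y": 0,"z": 0,"twist": 0},
])

```text
time_s: 25.4
tool_pos: [0.5428, -0.2093, 0.2233]
tool_rot: [3.136, -0.168, 0.001]
contact_force: [0.1, 0.5, -1.3]
width: 0.22
grasp_force: 107.7
```

Run:
```python
from h import *
o=robot.observe();print(o["tool_pos"],np.degrees(psi()[0]))
to(.5435,-.207,.04,-5.9)
```

```text
[ 0.54278742 -0.20933566  0.22328363] -6.129005437547014
twist units -0.046 x,y,z units [ 0.008 -0.04   3.055]
```

move_arm([
  {"gripper": 0,"x": 0.01,"y": -0.04,"z": 0.6,"twist": 0},
  {"gripper": 0,"x": 0,"y": 0,"z": 0.8,"twist": 0},
  {"gripper": 0,"x": 0,"y": 0,"z": 0.8,"twist": 0},
  {"gripper": 0,"x": 0,"y": 0,"z": 0.6,"twist": 0},
  {"gripper": 0,"x": 0,"y": 0,"z": 0.25,"twist": 0},
  {"gripper": 0,"x": 0,"y": 0,"z": 0,"twist": 0},
])

```text
time_s: 26.15
tool_pos: [0.5435, -0.2029, 0.0399]
tool_rot: [-3.137, 0.162, 0.002]
contact_force: [-0.5, 0.4, -0.8]
width: 0.218
grasp_force: 107.5
```

move_arm([
  {"gripper": 0,"x": 0,"y": 0.06,"z": 0.1,"twist": 0},
  {"gripper": 0,"x": 0,"y": 0,"z": 0.15,"twist": 0},
  {"gripper": 0,"x": 0,"y": 0,"z": 0.15,"twist": 0},
  {"gripper": 0,"x": 0,"y": 0,"z": 0.06,"twist": 0},
  {"gripper": 0,"x": 0,"y": 0,"z": 0.03,"twist": 0},
  {"gripper": 0,"x": 0,"y": 0,"z": 0,"twist": 0},
])

```text
time_s: 26.9
tool_pos: [0.5433, -0.2071, 0.0109]
tool_rot: [-3.137, 0.163, 0.0]
contact_force: [-0.5, 0.3, -1.2]
width: 0.215
grasp_force: 107.5
```

move_arm([
  {"gripper": 0,"x": 0,"y": 0,"z": 0.03,"twist": 0},
  {"gripper": 0,"x": 0,"y": 0,"z": 0,"twist": 0},
])

```text
time_s: 27.15
tool_pos: [0.5433, -0.2071, 0.0093]
tool_rot: [3.137, -0.163, 0.0]
contact_force: [-1.0, -0.4, -1.6]
width: 0.217
grasp_force: 107.5
```

move_arm([
  {"gripper": 0,"x": 0,"y": 0,"z": 0.02,"twist": 0},
  {"gripper": 0,"x": 0,"y": 0,"z": 0,"twist": 0},
])

```text
time_s: 27.4
tool_pos: [0.5435, -0.2072, 0.0087]
tool_rot: [3.137, -0.163, 0.001]
contact_force: [-1.0, 1.4, 5.0]
width: 0.215
grasp_force: 108.4
```

Seated with about 6 N of contact. Release and rise.

move_arm([
  {"gripper": 0.4,"x": 0,"y": 0,"z": 0,"twist": 0},
  {"gripper": 0.7,"x": 0,"y": 0,"z": 0,"twist": 0},
  {"gripper": 1,"x": 0,"y": 0,"z": 0,"twist": 0},
  {"gripper": 1,"x": 0,"y": 0,"z": 0,"twist": 0},
  {"gripper": 1,"x": 0,"y": 0,"z": 0,"twist": 0},
  {"gripper": 1,"x": 0,"y": 0,"z": -0.3,"twist": 0},
  {"gripper": 1,"x": 0,"y": 0,"z": -0.7,"twist": 0},
  {"gripper": 1,"x": 0,"y": 0,"z": -0.9,"twist": 0},
  {"gripper": 1,"x": 0,"y": 0,"z": -0.65,"twist": 0},
  {"gripper": 1,"x": 0,"y": 0,"z": 0,"twist": 0},
  {"gripper": 1,"x": 0,"y": 0,"z": 0,"twist": 0},
], grip_force=20)

```text
time_s: 28.78
tool_pos: [0.5427, -0.2069, 0.1606]
tool_rot: [-3.137, 0.163, 0.001]
contact_force: [0.5, -0.5, -0.7]
width: 1.002
grasp_force: 0.0
```

```bash
python3 - <<'E'
from h import *
o=robot.observe(); print(o["tool_pos"],o["width"],o["contact_force"])
m=robot.camera_model("wrist"); im=robot.read_camera("wrist"); cv2.imwrite("pics/w9.png",im[:,:,::-1])
a=cv2.imread("pics/w2.png"); b=im[:,:,::-1]
# file bright plate inside tray region, before vs after
def f(i):
    g=cv2.cvtColor(np.ascontiguousarray(i),cv2.COLOR_BGR2GRAY)[90:260,280:380]
    n,l,st,c=cv2.connectedComponentsWithStats((g>200).astype(np.uint8)); k=(cv2.GaussianBlur(g,(3,3),0)<45).astype(np.uint8)
    n2,l2,s2,c2=cv2.connectedComponentsWithStats(k)
    return [(st[j].tolist()) for j in range(1,n) if st[j,4]>30],[(s2[j].tolist()) for j in range(1,n2) if s2[j,4]>200]
print(f(a));print(f(b))
E
python3 holes.py s13.png
```

```text
[ 0.54270596 -0.20686064  0.16055672] 1.00162698289538 [ 0.45093813 -0.48259127 -0.65892862]
([[48, 18, 21, 4, 32], [38, 39, 26, 32, 647]], [[0, 114, 75, 56, 1346], [78, 117, 17, 28, 311]])
([[31, 44, 25, 34, 650]], [[72, 117, 23, 29, 448], [0, 133, 73, 37, 790]])
[0.30554212 0.26006859 0.4713364 ]
[(np.float64(302.3), np.float64(271.4), 93), (np.float64(271.4), np.float64(259.9), 27), (np.float64(290.5), np.float64(263.4), 27), (np.float64(266.9), np.float64(275.1), 66), (np.float64(278.9), np.float64(270.5), 46), (np.float64(256.3), np.float64(284.4), 30), (np.float64(275.2), np.float64(284.2), 11), (np.float64(288.6), np.float64(285.5), 47), (np.float64(299.3), np.float64(288.9), 7)]
```

```bash
python3 -c "
from cell import robot
print(robot.close_job())"
```

```text
the job is handed in; nothing more can be done
None
```

The disc's pin is at its far stop after three forward strokes, with the file lifted clear on each return and sampled press forces of about 12 N or less (read between moves). The file is back in its tray, judged from wrist-image blobs and seating contact rather than a viewed picture, and the job is handed in at about 29 s.

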